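# Check the three keynote buttons of a melodeon

## Task

Check the action of the melodeon's treble end on the bench by trying its three keynote buttons from low to high: counting from the end with the stop knobs, press the third button, then the sixth, then the ninth, lightly with the fingertips and well down so that its pallet lifts, letting each come back up before the next. Press no other button, don't shift or lift the treble end, leave the loose parts lying around it alone, and finish with the hand clear and all pallets shut.

Things in the scene. Friction and masses are not known exactly. Their poses are not given: they have to be found in the camera images.
- treble: treble end of a one-row ten-button melodeon: loose dark wood casing 165 x 290 mm, 1.3 kg, lying on felt feet, bellows side down. Origin: centre of its underside, on the bench; z up; y along the button row towards the stop knobs; x across, from buttons to pallets. Casing top 59 mm, fingerboard top 76 mm above the bench; nothing stands higher than the button tops at 98 mm
- row_middle (a point): middle of the row of ten equal pearl-grey buttons, half-way between the fifth and sixth, at the height of their tops. Buttons are 13.6 mm across, 24 mm apart, centres at x = -56 mm, y = +108 (first) to -108 mm (tenth) in the treble end's frame; each is on a lever whose other end carries a wooden pallet (x = 46 mm): pressing the button lifts the pallet
- stop_knobs (a point): middle of the four stop knobs, which stick out sideways 36 mm from one short end of the casing, 38 mm above the bench; the button nearest to this end is the first
- button3_top (a point): centre of the top face of the third button from the stop-knob end (98 mm above the bench at rest); it is pressed straight down
- button6_top (a point): centre of the top face of the sixth button from the stop-knob end (98 mm above the bench at rest); it is pressed straight down
- button9_top (a point): centre of the top face of the ninth button from the stop-knob end (98 mm above the bench at rest); it is pressed straight down
- lever1 (a joint): lever of the first button from the stop-knob end, rad: 0 at rest (pallet shut), 0.12 at the firm stop, button 6 mm down; sprung back to 0, 1.5 N starts it, 3.3 N holds it half-way and about 5 N fully down
- lever2 (a joint): lever of the second button from the stop-knob end, rad: 0 at rest (pallet shut), 0.12 at the firm stop, button 6 mm down; sprung back to 0, 1.5 N starts it, 3.3 N holds it half-way and about 5 N fully down
- lever3 (a joint): lever of the third button from the stop-knob end, rad: 0 at rest (pallet shut), 0.12 at the firm stop, button 6 mm down; sprung back to 0, 1.5 N starts it, 3.3 N holds it half-way and about 5 N fully down
- lever4 (a joint): lever of the fourth button from the stop-knob end, rad: 0 at rest (pallet shut), 0.12 at the firm stop, button 6 mm down; sprung back to 0, 1.5 N starts it, 3.3 N holds it half-way and about 5 N fully down
- lever5 (a joint): lever of the fifth button from the stop-knob end, rad: 0 at rest (pallet shut), 0.12 at the firm stop, button 6 mm down; sprung back to 0, 1.5 N starts it, 3.3 N holds it half-way and about 5 N fully down
- lever6 (a joint): lever of the sixth button from the stop-knob end, rad: 0 at rest (pallet shut), 0.12 at the firm stop, button 6 mm down; sprung back to 0, 1.5 N starts it, 3.3 N holds it half-way and about 5 N fully down
- lever7 (a joint): lever of the seventh button from the stop-knob end, rad: 0 at rest (pallet shut), 0.12 at the firm stop, button 6 mm down; sprung back to 0, 1.5 N starts it, 3.3 N holds it half-way and about 5 N fully down
- lever8 (a joint): lever of the eighth button from the stop-knob end, rad: 0 at rest (pallet shut), 0.12 at the firm stop, button 6 mm down; sprung back to 0, 1.5 N starts it, 3.3 N holds it half-way and about 5 N fully down
- lever9 (a joint): lever of the ninth button from the stop-knob end, rad: 0 at rest (pallet shut), 0.12 at the firm stop, button 6 mm down; sprung back to 0, 1.5 N starts it, 3.3 N holds it half-way and about 5 N fully down
- lever10 (a joint): lever of the tenth button from the stop-knob end, rad: 0 at rest (pallet shut), 0.12 at the firm stop, button 6 mm down; sprung back to 0, 1.5 N starts it, 3.3 N holds it half-way and about 5 N fully down
- corner_guard: loose red bellows corner guard, three plates 30 x 30 x 22 mm high, lying on the bench beside the treble end; origin under its centre
- coupler_slide: loose chrome bass coupler slide, flat bar 74 x 13 x 4 mm with an upturned tab 16 mm high at one end, lying on the bench; origin under its centre
- spare_button_a: loose spare pearl-grey treble button, 13.6 mm across, 9 mm high, lying on the bench; origin under its centre
- spare_button_b: second loose spare treble button, like the other

How it is judged (in metres and radians):
On the way, in this order (a step that is already met when the one before it is completed fails the run):
1. the third button is pressed at least half-way down by the fingers, the other two being up (value of joint lever3 above 0.06 rad and contact force between the fingers and treble above 0.3 N and value of joint each of lever6, lever9 below 0.015 rad), for 0.1 s.
2. the third button has come back up (value of joint lever3 below 0.015 rad), for 0.1 s.
3. the sixth button is pressed at least half-way down by the fingers, the other two being up (value of joint lever6 above 0.06 rad and contact force between the fingers and treble above 0.3 N and value of joint each of lever3, lever9 below 0.015 rad), for 0.1 s.
4. the sixth button has come back up (value of joint lever6 below 0.015 rad), for 0.1 s.
5. the ninth button is pressed at least half-way down by the fingers, the other two being up (value of joint lever9 above 0.06 rad and contact force between the fingers and treble above 0.3 N and value of joint each of lever3, lever6 below 0.015 rad), for 0.1 s.
6. the ninth button has come back up (value of joint lever9 below 0.015 rad), for 0.1 s.
At the end, for the whole second after the job is handed in: all ten levers at rest (under 0.015 rad), the treble end flat and within 12 mm of where it lay, the four loose parts within 12 mm of where they lay (value of joint each of lever1, lever2, lever3, lever4, lever5, lever6, lever7, lever8, lever9, lever10 below 0.015 rad and not (distance of any of corner_guard, coupler_slide, spare_button_a, spare_button_b from where it was at the start of the episode above 0.012 m) and distance of treble from where it was at the start of the episode below 0.012 m and angle between treble's own z axis and vertical below 0.03 rad); the robot touches nothing.
It fails at once if a button other than the third, sixth and ninth is pressed more than a third down (0.04 rad) (value of joint any of lever1, lever2, lever4, lever5, lever7, lever8, lever10 above 0.04 rad).
It fails at once if the fingers press the treble end with more than 25 N (contact force between the fingers and treble above 25 N).
It fails at once if the treble end is shoved more than 12 mm, or lifted or tipped (distance of treble from where it was at the start of the episode above 0.012 m or height (world z) of treble above 0.006 m or angle between treble's own z axis and vertical above 0.04 rad).
It fails at once if a loose part is moved more than 12 mm or lifted (distance of any of corner_guard, coupler_slide, spare_button_a, spare_button_b from where it was at the start of the episode above 0.012 m).
It also fails if it takes over 48 s, if anything falls off the work surface, if the arm or the gripper's body presses on something with over 40 N, if the wrist force passes 120 N, or if a joint passes its speed limit or range.

## Robot

A 6-joint arm with a two-finger parallel gripper is mounted at the origin on the work surface. World frame = base frame: x ahead of the robot, y to its left, z up, the work surface at z = 0. Lengths are in mm, angles in rad, forces in N, time in s.
With the tool pointing down it reaches from about 350 to 875 mm from the base axis. Payload 4.2 kg.
Tool frame: the origin (TCP) lies at the very end of the fingers, on their centre line; the grasp point (between the pads) lies arm.grip_depth behind it (arm.grip_depth is the distance from the TCP to the grasp point, in mm); x points along the fingers, y is the direction in which the jaws open and shut, and the axes are right-handed (so a half turn about x gives the same grasp; the last joint's range is limited). The gripper opens to 85 mm and grips with 20 to 120 N. Pads are 22 mm wide; open, the fingers measure 114 mm over their backs; the gripper's body (76 mm by 85 mm) begins 54 mm behind the grasp point. The pads swing forward as they close: fully open they stand 13 mm farther back than shut.
Start: joints at [1.498, 0.385, 0.008, 0, -1.194, -0.259], TCP at [203.558, 590.9, 231.312] pointing down, gripper open.
Joint ranges: [-3.14, 3.14], [-1.21, 2.06], [-1.07, 1.41], [-3.16, 2.05], [-2.99, -0.16], [-3.1, 3.1]. Speed limits (rad/s): [2.79, 2.79, 3.14, 3.14, 3.14, 3.14].

## Interface

Orientations are given as a unit quaternion [x, y, z, w].
In Python, from bench import arm, get_image, models gives the robot as it stands.
- The arm moves only by the tool arm_command, never from a script. Its argument "rows" is a list of rows, each an object of numbers: "dx", "dy", "dz": the shift along the tool's x, y, z in m; "wx", "wy", "wz": the turn, a rotation vector about the tool's x, y, z in degrees; "gripper": the closure, from -1 (fully open) to 1 (shut). A call has exactly 8 rows; each row is the pose to reach, as a shift and turn from the pose measured when the call began, along the tool's axes at that moment; what a row does not reach only later rows make up. A row lasts 1/10 s, in which the tool goes at most 50 mm and 8.59 degrees, less where a joint would pass 70% of its speed; a pose out of reach is approached as far as the arm can. A call with a gripper value outside its range is refused whole. The fingers move at their own pace and stop on an object; the grip force is fixed at half the most. Time passes only in rows, so rows that repeat a pose let the fingers close, or fill a call up. It gives the time, the measured TCP pose, the force and the opening at its end, in the units of the state.
- arm.read_state(): the state, without advancing time (a new reading comes with each control period).
- get_image(name): name is "side" or "top"; returns a dict with "img" (384x512x3 uint8, red, green, blue), "K" (3x3 intrinsics, pixels), "rvec" (rotation vector, rad) and "tvec" (3), from world to camera coordinates, as OpenCV has them. Camera axes: x right, y down, z forward; pixel columns grow to the right and rows downward; lengths in mm; the calibration is good to about 2 mm. A picture is of the moment at which its call begins. There is no depth.
- arm.job_done(): hands the job in, once; it reports no verdict.
Trained networks look in the newest picture that a camera, given by its name, has taken for a name from the list of things; names that differ only in an ending like _2 or _b are one class to them, and where a whole thing is asked for, a point or a joint stands for the part that bears it (a point fixed in the world has none). Each returns a list of dicts, best first, with "conf" (0 to 1); they miss things now and then, are a little off and sometimes report something else, mostly with a low value. They report only what shows in the picture. A call takes as long as a camera call.
- models.cut_out(camera, query): "mask" (384x512 bool, what is visible of it) and "extent" ([left, top, right, bottom] in pixels, round what is visible of it).
The state is a dict: "clock": time; "joints": joint angles; "joint_vel": joint speeds; "joint_efforts": joint torques, N m; "position": TCP position; "ee_rot": TCP orientation; "contact_force": force on the tool from outside, world axes, zero at the start; "wrist_torque": the same for the moment, N m; "gripper_width": finger opening in mm.
Only numpy, scipy, OpenCV 4.12 (cv2) and the standard library are available. Lean on these libraries where they do the work, as an engineer would, in place of code of your own. Each camera call takes 0.05 s, during which the arm holds its last target.

## Working session

There is one attempt and no reset: what is moved stays moved. The work goes in short steps, Python scripts to look and compute and a tool call to move; the robot and the scene stay as the last step left them, time stands still between calls to the robot, and variables do not carry over. Pictures are saved under pics/ and viewed, and the job is handed in when it is done.

Besides the shell and the picture viewer there is one more tool, called after ">>>" by a JSON object that holds its "method" and its "body", one argument or row to a line. arm_command: Moves the arm, as the interface text tells. Its arguments: {"type":"object","properties":{"rows":{"type":"array"}},"required":["rows"]}

```bash
mkdir -p pics; ls
python3 - <<'E'
from bench import arm,get_image,models
import cv2
print(arm.read_state(), arm.grip_depth)
for n in("side","top"):
    g=get_image(n); cv2.imwrite(f"pics/{n}0.png",g["img"][:,:,::-1]); print(n,g["K"],g["rvec"],g["tvec"])
    for q in("treble","row_middle","stop_knobs"):
        for r in models.cut_out(n,q)[:2]: print(q,r["conf"],r["extent"],r["mask"].sum())
print(arm.read_state()["clock"])
E
```

```text
pics
{'clock': 0.0, 'joints': array([ 1.49761678e+00,  3.85580152e-01,  6.63268664e-03, -5.18116474e-04,
       -1.19396837e+00, -2.58609322e-01]), 'joint_vel': array([-0.00078069,  0.00025648,  0.00106214,  0.00140716, -0.00067234,
        0.00285602]), 'joint_efforts': array([ 5.75118665e-04, -3.92291415e+01,  1.88398951e+01,  4.18604448e+00,
       -4.66688609e-03,  6.41539621e-08]), 'position': array([203.36617412, 590.38181472, 230.20716939]), 'ee_rot': array([-0.69728722,  0.11759625,  0.69748752,  0.11607245]), 'contact_force': array([-0.07656569, -0.10364742, -0.43529413]), 'wrist_torque': array([ 0.0020773 , -0.04207962,  0.00193075]), 'gripper_width': 85.332941944094} 18.700000000000003
side [[360.87749731   0.         252.77310904]
 [  0.         360.87749731 191.66995394]
 [  0.           0.           1.        ]] [ 0.04218502 -2.90971009  1.1643784 ] [553.58353162  32.26494998 883.15082245]
treble 0.68 [202.7, 172.2, 297.0, 311.2] 10578
row_middle 0.69 [198.9, 173.5, 300.1, 309.7] 10822
stop_knobs 0.79 [199.5, 171.0, 298.9, 310.4] 10825
top [[460.81390129   0.         251.79459832]
 [  0.         460.81390129 181.14943823]
 [  0.           0.           1.        ]] [ 2.14054839 -2.20979     0.05654146] [ 101.04461589  547.61321419 1231.77181678]
row_middle 0.65 [166.0, 146.8, 291.3, 217.8] 7357
row_middle 0.59 [229.0, 154.1, 235.1, 202.3] 150
stop_knobs 0.77 [170.7, 141.8, 289.8, 213.8] 7202
0.4
```

Run:
```python
import cv2
a=cv2.imread("pics/side0.png")[150:330,170:370]; cv2.imwrite("pics/s1.png",cv2.resize(a,None,fx=3.3,fy=3.3,interpolation=cv2.INTER_CUBIC))
a=cv2.imread("pics/top0.png")[100:250,130:330]; cv2.imwrite("pics/t1.png",cv2.resize(a,None,fx=4,fy=4,interpolation=cv2.INTER_CUBIC))
```

```text
(no output)
```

View pics/s1.png

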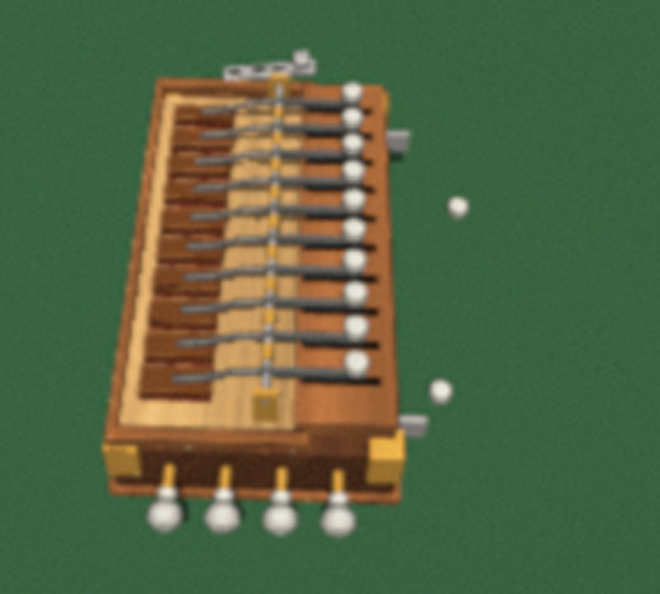

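View pics/t1.png

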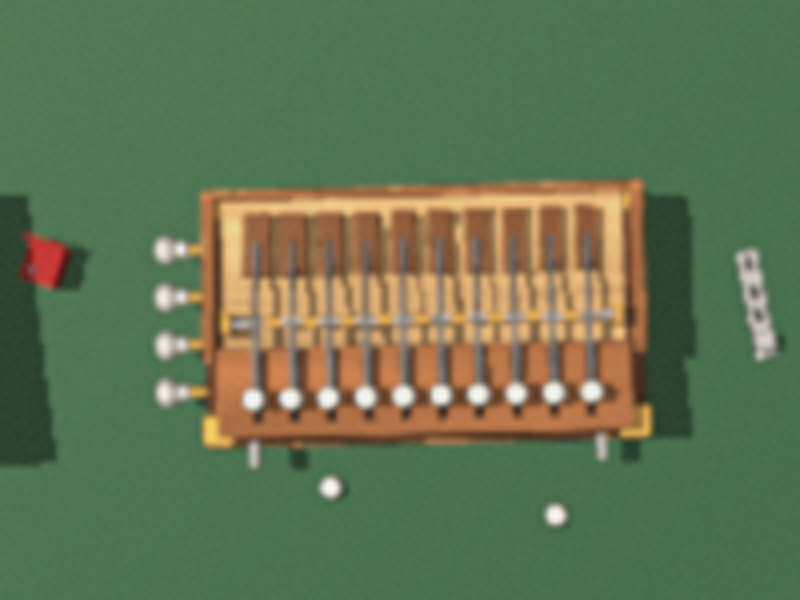

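View pics/side0.png

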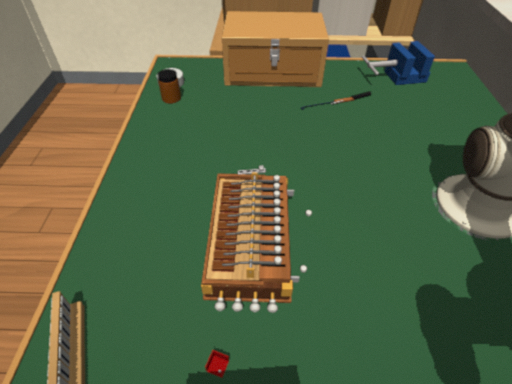

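The top view (crop pixels) shows the knobs at the left and the ten buttons in a row from (253,398) to (591,391). Button 1 is therefore the leftmost. The side view agrees, with the knobs nearest the camera. The spare buttons, guard and slide are all clear of the row.

```bash
cat > h.py <<'E'
import numpy as np,cv2
from scipy.optimize import least_squares
from scipy.spatial.transform import Rotation as R
def blobs(img,box):
    x0,y0,x1,y1=box; c=img[y0:y1,x0:x1].astype(float)
    m=((c.min(2)>125)).astype(np.uint8)
    n,l,s,ce=cv2.connectedComponentsWithStats(m)
    out=[]
    for i in range(1,n):
        w=(l==i)
        if s[i,4]<6: continue
        ys,xs=np.nonzero(w); g=c.min(2)[w]-100
        out.append(((xs*g).sum()/g.sum()+x0,(ys*g).sum()/g.sum()+y0,s[i,4]))
    return np.array(out)
def proj(P,g): return cv2.projectPoints(np.asarray(P,float),np.array(g["rvec"],float),np.array(g["tvec"],float),np.array(g["K"],float),None)[0].reshape(-1,2)
E
python3 - <<'E'
from h import *
from bench import get_image
gs={n:get_image(n) for n in("top","side")}
b={"top":blobs(gs["top"]["img"],(185,190,285,206)),"side":blobs(gs["side"]["img"],(272,172,283,266))}
for n in b: print(n,b[n].round(1).tolist())
obs={"top":b["top"][np.argsort(b["top"][:,0])][:,:2],"side":b["side"][np.argsort(-b["side"][:,1])][:,:2]}
def pts(p,z):
    y=108-24*np.arange(10); L=np.c_[-56+0*y,y]
    c,s=np.cos(p[2]),np.sin(p[2])
    return np.c_[L@np.array([[c,s],[-s,c]])+p[:2],z+0*y]
def fit(names,p0):
    f=lambda p:np.concatenate([(proj(pts(p,96),gs[n])-obs[n]).ravel() for n in names])
    r=least_squares(f,p0); return r
best=None
for names in(["top"],["side"],["top","side"]):
    if any(len(obs[n])!=10 for n in names): continue
    r=min((fit(names,[500,200,a]) for a in(-3,-1.5,0,1.5)),key=lambda r:r.cost)
    P=pts(r.x,98); print(names,r.x,np.sqrt(2*r.cost/len(r.fun)));print(P[[2,5,8]].round(1))
E
```

```text
top [[258.6, 197.8, 27.0], [267.9, 197.6, 26.0], [277.4, 197.3, 26.0], [192.7, 199.3, 28.0], [202.0, 199.1, 23.0], [211.5, 198.9, 28.0], [220.9, 198.6, 26.0], [230.2, 198.5, 28.0], [239.7, 198.1, 23.0], [249.0, 198.1, 22.0]]
side [[276.4, 177.2, 28.0], [276.4, 185.0, 28.0], [276.5, 192.8, 26.0], [276.6, 201.1, 30.0], [276.9, 209.8, 32.0], [277.0, 218.9, 34.0], [277.1, 228.2, 35.0], [277.3, 238.1, 36.0], [277.5, 248.5, 39.0], [277.7, 259.3, 42.0]]
['top'] [ 5.58612762e+02  1.25960986e+02 -8.14794916e-03] 0.04744445533481395
[[503.1 186.4  98. ]
 [502.5 114.4  98. ]
 [501.9  42.4  98. ]]
['side'] [ 5.57437104e+02  1.25501820e+02 -5.63704909e-03] 0.061370320489276424
[[501.8 185.8  98. ]
 [501.4 113.8  98. ]
 [501.   41.8  98. ]]
['top', 'side'] [ 5.57895781e+02  1.25794712e+02 -6.08391854e-03] 0.20691287619079374
[[502.3 186.1  98. ]
 [501.8 114.1  98. ]
 [501.4  42.1  98. ]]
```

```bash
cat > go.py <<'E'
import sys,numpy as np
from scipy.spatial.transform import Rotation as R
from bench import arm
s=arm.read_state(); p=np.array(s["position"]); M=R.from_quat(s["ee_rot"])
t=np.array([float(a) for a in sys.argv[1:4]]); yaw=-0.0065
best=None
for sg in(1,-1):
    y=sg*np.array([np.cos(yaw),np.sin(yaw),0]); x=np.array([0,0,-1.]); z=np.cross(x,y)
    D=M.inv()*R.from_matrix(np.c_[x,y,z]); w=D.as_rotvec(degrees=True); print(sg,"turn",w.round(2))
print("pos",p.round(1),"axes",M.as_matrix().round(3).tolist()); print("shift m",(M.inv().apply(t-p)/1000).round(4),"clock",s["clock"],"F",s["contact_force"].round(2),"j",np.round(s["joints"],2),s["gripper_width"])
E
python3 go.py 502.3 186.1 150
```

```text
1 turn [-1.0864e+02  1.0000e-02 -0.0000e+00]
-1 turn [ 7.136e+01 -0.000e+00 -1.000e-02]
pos [203.5 590.9 231.3] axes [[-0.0, -0.326, -0.945], [-0.0, -0.945, 0.326], [-1.0, 0.0, 0.0]]
shift m [ 0.0813  0.2854 -0.4143] clock 0.5 F [ 0.89 -0.14 -0.11] j [ 1.5   0.38  0.01 -0.   -1.19 -0.26] 85.63835563594174
```

>>> {"method": "arm_command", "body": {
  "rows": [
    {"dx": 0,"dy": 0.024,"dz": -0.035,"wx": 6,"gripper": 1},
    {"dx": 0,"dy": 0.048,"dz": -0.069,"wx": 12,"gripper": 1},
    {"dx": 0,"dy": 0.072,"dz": -0.104,"wx": 18,"gripper": 1},
    {"dx": 0,"dy": 0.096,"dz": -0.138,"wx": 24,"gripper": 1},
    {"dx": 0,"dy": 0.12,"dz": -0.173,"wx": 30,"gripper": 1},
    {"dx": 0,"dy": 0.144,"dz": -0.207,"wx": 36,"gripper": 1},
    {"dx": 0,"dy": 0.168,"dz": -0.242,"wx": 42,"gripper": 1},
    {"dx": 0,"dy": 0.168,"dz": -0.242,"wx": 42,"gripper": 1}
  ]
}}

```text
validation failed for argument at $.ro...
```

```bash
python3 go.py 502.3 186.1 150
```

```text
1 turn [-1.0864e+02  1.0000e-02 -0.0000e+00]
-1 turn [ 7.136e+01 -0.000e+00 -1.000e-02]
pos [203.5 590.9 231.3] axes [[-0.0, -0.326, -0.945], [-0.0, -0.945, 0.326], [-1.0, 0.0, 0.0]]
shift m [ 0.0813  0.2854 -0.4143] clock 0.5 F [ 0.89 -0.14 -0.11] j [ 1.5   0.38  0.01 -0.   -1.19 -0.26] 85.63835563594174
```

The call was refused, probably because each row must carry every field. I'm resending it with wy and wz filled in.

>>> {"method": "arm_command", "body": {
  "rows": [
    {"dx": 0,"dy": 0.024,"dz": -0.035,"wx": 6,"wy": 0,"wz": 0,"gripper": 1},
    {"dx": 0,"dy": 0.048,"dz": -0.069,"wx": 12,"wy": 0,"wz": 0,"gripper": 1},
    {"dx": 0,"dy": 0.072,"dz": -0.104,"wx": 18,"wy": 0,"wz": 0,"gripper": 1},
    {"dx": 0,"dy": 0.096,"dz": -0.138,"wx": 24,"wy": 0,"wz": 0,"gripper": 1},
    {"dx": 0,"dy": 0.12,"dz": -0.173,"wx": 30,"wy": 0,"wz": 0,"gripper": 1},
    {"dx": 0,"dy": 0.144,"dz": -0.207,"wx": 36,"wy": 0,"wz": 0,"gripper": 1},
    {"dx": 0,"dy": 0.168,"dz": -0.242,"wx": 42,"wy": 0,"wz": 0,"gripper": 1},
    {"dx": 0,"dy": 0.168,"dz": -0.242,"wx": 42,"wy": 0,"wz": 0,"gripper": 1}
  ]
}}

```text
clock: 1.3
position: [379.3, 349.7, 231.6]
ee_rot: [0.608, -0.361, -0.608, -0.361]
contact_force: [0.0, 0.0, 0.1]
gripper_width: -0.2
```

```bash
python3 go.py 502.3 186.1 150
```

```text
1 turn [-1.5102e+02  1.0000e-02 -4.0000e-02]
-1 turn [ 2.898e+01 -3.000e-02 -1.000e-02]
pos [379.3 349.7 231.6] axes [[-0.0, -0.878, -0.479], [-0.0, -0.479, 0.878], [-1.0, 0.0, -0.0]]
shift m [ 0.0817 -0.0296 -0.2025] clock 1.3 F [0.03 0.02 0.09] j [ 1.06  0.2  -0.26  0.   -1.12 -0.56] -0.23564237261078153
```

>>> {"method": "arm_command", "body": {
  "rows": [
    {"dx": 0,"dy": -0.005,"dz": -0.034,"wx": 5,"wy": 0,"wz": 0,"gripper": 1},
    {"dx": 0,"dy": -0.01,"dz": -0.068,"wx": 10,"wy": 0,"wz": 0,"gripper": 1},
    {"dx": 0,"dy": -0.015,"dz": -0.102,"wx": 15,"wy": 0,"wz": 0,"gripper": 1},
    {"dx": 0,"dy": -0.02,"dz": -0.136,"wx": 20,"wy": 0,"wz": 0,"gripper": 1},
    {"dx": 0.015,"dy": -0.025,"dz": -0.17,"wx": 25,"wy": 0,"wz": 0,"gripper": 1},
    {"dx": 0.04,"dy": -0.0296,"dz": -0.2025,"wx": 28.98,"wy": 0,"wz": 0,"gripper": 1},
    {"dx": 0.07,"dy": -0.0296,"dz": -0.2025,"wx": 28.98,"wy": 0,"wz": 0,"gripper": 1},
    {"dx": 0.0817,"dy": -0.0296,"dz": -0.2025,"wx": 28.98,"wy": 0,"wz": 0,"gripper": 1}
  ]
}}

```text
clock: 2.1
position: [501.1, 184.8, 147.3]
ee_rot: [-0.498, 0.504, 0.498, 0.5]
contact_force: [-1.3, 0.1, 0.2]
gripper_width: 0.2
```

```bash
python3 go.py 502.3 186.1 110; python3 -c "
from bench import get_image
import cv2
for n,(x0,y0) in(('top',(150,120)),('side',(190,130))):
    a=get_image(n)['img'][y0:y0+140,x0:x0+180,::-1]; cv2.imwrite(f'pics/{n}2.png',cv2.resize(a,None,fx=4,fy=4,interpolation=cv2.INTER_CUBIC))"
```

```text
1 turn [179.9   -0.4    0.26]
-1 turn [-0.1  -0.16 -0.25]
pos [501.1 184.8 147.3] axes [[-0.004, -1.0, 0.008], [-0.003, 0.008, 1.0], [-1.0, 0.004, -0.003]]
shift m [ 0.0373 -0.0013  0.0014] clock 2.1 F [-1.26  0.09  0.16] j [ 0.66  0.31 -0.33 -0.   -0.93 -0.66] 0.16238406846655404
```

View pics/side2.png

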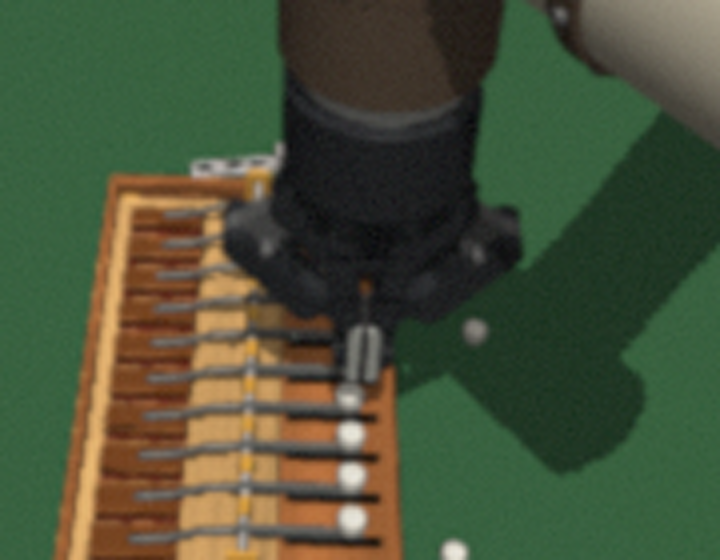

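View pics/top2.png

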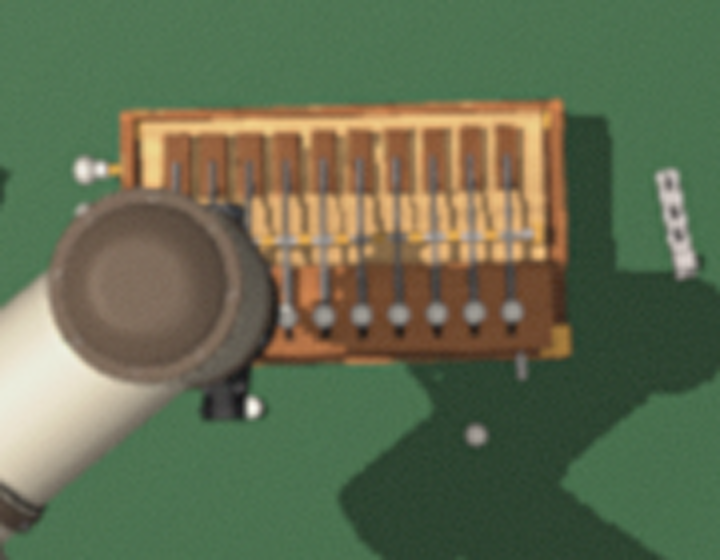

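The side view shows the shut fingertips over the row around (363,350), with the jaw direction across it. I'll go down to about 110 mm and check the alignment.

>>> {"method": "arm_command", "body": {
  "rows": [
    {"dx": 0.01,"dy": -0.001,"dz": 0.001,"wx": 0,"wy": 0,"wz": 0,"gripper": 1},
    {"dx": 0.02,"dy": -0.0013,"dz": 0.0014,"wx": 0,"wy": 0,"wz": -0.2,"gripper": 1},
    {"dx": 0.03,"dy": -0.0013,"dz": 0.0014,"wx": 0,"wy": 0,"wz": -0.2,"gripper": 1},
    {"dx": 0.037,"dy": -0.0013,"dz": 0.0014,"wx": 0,"wy": 0,"wz": -0.2,"gripper": 1},
    {"dx": 0.037,"dy": -0.0013,"dz": 0.0014,"wx": 0,"wy": 0,"wz": -0.2,"gripper": 1},
    {"dx": 0.037,"dy": -0.0013,"dz": 0.0014,"wx": 0,"wy": 0,"wz": -0.2,"gripper": 1},
    {"dx": 0.037,"dy": -0.0013,"dz": 0.0014,"wx": 0,"wy": 0,"wz": -0.2,"gripper": 1},
    {"dx": 0.037,"dy": -0.0013,"dz": 0.0014,"wx": 0,"wy": 0,"wz": -0.2,"gripper": 1}
  ]
}}

```text
clock: 3.0
position: [502.8, 187.3, 111.9]
ee_rot: [-0.499, 0.502, 0.498, 0.501]
contact_force: [-0.5, -0.3, -0.3]
gripper_width: -0.3
```

```bash
python3 go.py 502.3 186.1 105; python3 -c "
from bench import get_image,arm
from h import *
n='side';x0,y0=230,170
g=get_image(n); p=np.array(arm.read_state()['position'])
b=np.array([[502.3-.45*0,186.1+48-24*i,98] for i in range(10)])
o=np.array([[x,y,0] for x,y in((-15,-11),(-15,11),(15,11),(15,-11))])
a=cv2.resize(g['img'][y0:y0+100,x0:x0+100,::-1],None,fx=6,fy=6,interpolation=cv2.INTER_CUBIC)
f=lambda q:tuple(int(round(v)) for v in ((q-[x0,y0])*6+3))
for q in proj(b,g): cv2.circle(a,f(q),3,(0,0,255),1)
for q in proj(p+o,g): cv2.circle(a,f(q),3,(0,255,255),1)
cv2.circle(a,f(proj([p],g)[0]),3,(255,0,0),-1)
cv2.imwrite('pics/s3.png',a)"
```

```text
1 turn [-1.7996e+02 -1.1000e-01 -2.0000e-01]
-1 turn [ 0.04 -0.13  0.07]
pos [502.8 187.3 111.9] axes [[0.001, -1.0, 0.006], [-0.002, 0.006, 1.0], [-1.0, -0.001, -0.002]]
shift m [ 0.0069  0.0005 -0.0012] clock 3.0 F [-0.52 -0.3  -0.33] j [ 0.66  0.36 -0.37  0.   -0.84 -0.67] -0.2802912080864775
```

View pics/s3.png

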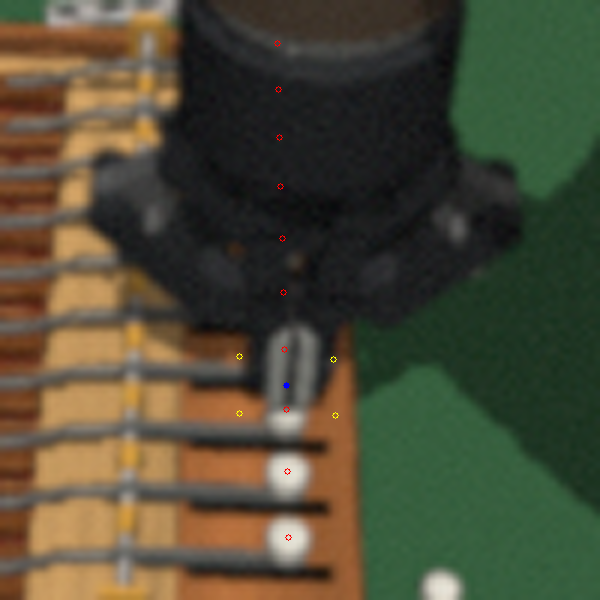

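The overlay matches: button 3 is at (287,409) and the tip is centred over it to within 1–2 mm. I'm going down gently, one call at a time, and watching the force.

>>> {"method": "arm_command", "body": {
  "rows": [
    {"dx": 0.004,"dy": 0,"dz": -0.0005,"wx": 0,"wy": 0,"wz": 0,"gripper": 1},
    {"dx": 0.008,"dy": 0,"dz": -0.0005,"wx": 0,"wy": 0,"wz": 0,"gripper": 1},
    {"dx": 0.011,"dy": 0,"dz": -0.0005,"wx": 0,"wy": 0,"wz": 0,"gripper": 1},
    {"dx": 0.012,"dy": 0,"dz": -0.0005,"wx": 0,"wy": 0,"wz": 0,"gripper": 1},
    {"dx": 0.013,"dy": 0,"dz": -0.0005,"wx": 0,"wy": 0,"wz": 0,"gripper": 1},
    {"dx": 0.013,"dy": 0,"dz": -0.0005,"wx": 0,"wy": 0,"wz": 0,"gripper": 1},
    {"dx": 0.013,"dy": 0,"dz": -0.0005,"wx": 0,"wy": 0,"wz": 0,"gripper": 1},
    {"dx": 0.013,"dy": 0,"dz": -0.0005,"wx": 0,"wy": 0,"wz": 0,"gripper": 1}
  ]
}}

```text
clock: 3.85
position: [502.8, 186.8, 99.0]
ee_rot: [-0.499, 0.502, 0.498, 0.501]
contact_force: [-0.0, -0.4, 0.4]
gripper_width: 0.0
```

```bash
python3 go.py 502.3 186.1 94|tail -2
```

```text
pos [502.8 186.8  99. ] axes [[0.001, -1.0, 0.006], [-0.002, 0.006, 1.0], [-1.0, -0.001, -0.002]]
shift m [ 0.005   0.0005 -0.0007] clock 3.85 F [-0.03 -0.38  0.37] j [ 0.66  0.37 -0.39  0.   -0.81 -0.67] 0.01481018123936282
```

>>> {"method": "arm_command", "body": {
  "rows": [
    {"dx": 0.001,"dy": 0,"dz": -0.0005,"wx": 0,"wy": 0,"wz": 0,"gripper": 1},
    {"dx": 0.002,"dy": 0,"dz": -0.0005,"wx": 0,"wy": 0,"wz": 0,"gripper": 1},
    {"dx": 0.003,"dy": 0,"dz": -0.0005,"wx": 0,"wy": 0,"wz": 0,"gripper": 1},
    {"dx": 0.004,"dy": 0,"dz": -0.0005,"wx": 0,"wy": 0,"wz": 0,"gripper": 1},
    {"dx": 0.0045,"dy": 0,"dz": -0.0005,"wx": 0,"wy": 0,"wz": 0,"gripper": 1},
    {"dx": 0.005,"dy": 0,"dz": -0.0005,"wx": 0,"wy": 0,"wz": 0,"gripper": 1},
    {"dx": 0.005,"dy": 0,"dz": -0.0005,"wx": 0,"wy": 0,"wz": 0,"gripper": 1},
    {"dx": 0.005,"dy": 0,"dz": -0.0005,"wx": 0,"wy": 0,"wz": 0,"gripper": 1}
  ]
}}

```text
clock: 4.65
position: [502.7, 186.2, 94.1]
ee_rot: [-0.499, 0.502, 0.498, 0.501]
contact_force: [-2.9, 0.7, 4.6]
gripper_width: 0.1
```

```bash
python3 go.py 502.3 186.1 94|tail -2;  python3 -c "
from bench import get_image,arm
import cv2
g=get_image('side')['img'][170:270,190:290,::-1]; print(arm.read_state()['contact_force'],arm.read_state()['position'])
cv2.imwrite('pics/s4.png',cv2.resize(g,None,fx=6,fy=6,interpolation=cv2.INTER_CUBIC))"
```

```text
pos [502.7 186.2  94.1] axes [[0.001, -1.0, 0.006], [-0.002, 0.006, 1.0], [-1.0, -0.001, -0.002]]
shift m [ 0.0001  0.0004 -0.0001] clock 4.65 F [-2.88  0.65  4.58] j [ 0.66  0.38 -0.39  0.   -0.8  -0.67] 0.08439110967061138
[-3.53519432 -0.42461477  3.81253221] [502.74691514 186.25639868  94.05166789]
```

View pics/s4.png

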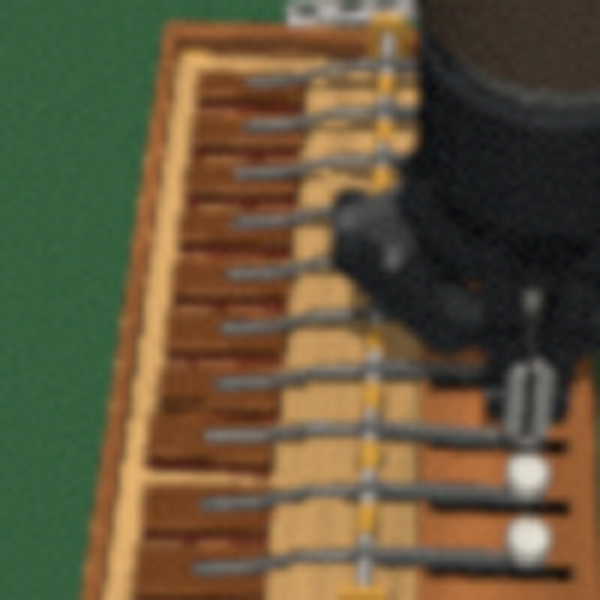

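The third pallet (counting from the knob end) is clearly raised and Fz is about 4.2 N, so the lever is past half-way. Next I lift straight up and move over the sixth button.

>>> {"method": "arm_command", "body": {
  "rows": [
    {"dx": -0.005,"dy": 0,"dz": 0,"wx": 0,"wy": 0,"wz": 0,"gripper": 1},
    {"dx": -0.012,"dy": 0,"dz": 0,"wx": 0,"wy": 0,"wz": 0,"gripper": 1},
    {"dx": -0.02,"dy": 0,"dz": 0,"wx": 0,"wy": 0,"wz": 0,"gripper": 1},
    {"dx": -0.02,"dy": 0,"dz": 0,"wx": 0,"wy": 0,"wz": 0,"gripper": 1},
    {"dx": -0.02,"dy": 0.0005,"dz": -0.025,"wx": 0,"wy": 0,"wz": 0,"gripper": 1},
    {"dx": -0.02,"dy": 0.0005,"dz": -0.05,"wx": 0,"wy": 0,"wz": 0,"gripper": 1},
    {"dx": -0.02,"dy": 0.0005,"dz": -0.072,"wx": 0,"wy": 0,"wz": 0,"gripper": 1},
    {"dx": -0.02,"dy": 0.0005,"dz": -0.072,"wx": 0,"wy": 0,"wz": 0,"gripper": 1}
  ]
}}

```text
clock: 5.5
position: [501.1, 112.3, 114.0]
ee_rot: [-0.498, 0.503, 0.497, 0.501]
contact_force: [-0.7, 0.3, 0.7]
gripper_width: 0.3
```

```bash
python3 go.py 501.9 114.1 99;  python3 -c "
from bench import get_image,arm
import cv2
g=get_image('side')['img'][170:270,190:290,::-1]; print(arm.read_state()['contact_force'],arm.read_state()['position'])
cv2.imwrite('pics/s5.png',cv2.resize(g,None,fx=6,fy=6,interpolation=cv2.INTER_CUBIC))"
```

```text
1 turn [179.87  -0.     0.24]
-1 turn [-0.13 -0.15 -0.  ]
pos [501.1 112.3 114. ] axes [[-0.0, -1.0, 0.009], [-0.003, 0.009, 1.0], [-1.0, 0.0, -0.003]]
shift m [ 0.015  -0.0007  0.0018] clock 5.5 F [-0.74  0.33  0.75] j [ 0.54  0.32 -0.42  0.   -0.83 -0.55] 0.2874217452812517
[0.54989893 0.10825204 0.26814811] [501.68594995 113.37724123 114.194935  ]
```

View pics/s5.png

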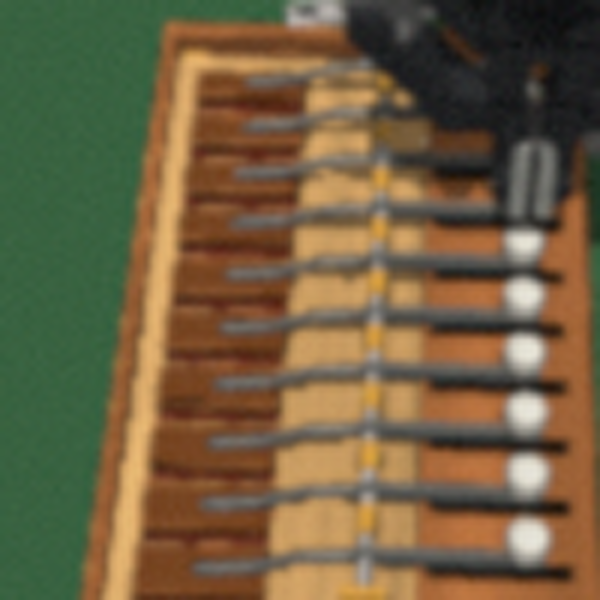

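Pallet 3 is shut again and five full buttons show below the tip, so it is over the sixth. I'm pressing that now.

>>> {"method": "arm_command", "body": {
  "rows": [
    {"dx": 0.006,"dy": 0,"dz": 0.0007,"wx": 0,"wy": 0,"wz": 0,"gripper": 1},
    {"dx": 0.011,"dy": 0,"dz": 0.0007,"wx": 0,"wy": 0,"wz": 0,"gripper": 1},
    {"dx": 0.014,"dy": 0,"dz": 0.0007,"wx": 0,"wy": 0,"wz": 0,"gripper": 1},
    {"dx": 0.015,"dy": 0,"dz": 0.0007,"wx": 0,"wy": 0,"wz": 0,"gripper": 1},
    {"dx": 0.015,"dy": 0,"dz": 0.0007,"wx": 0,"wy": 0,"wz": 0,"gripper": 1},
    {"dx": 0.015,"dy": 0,"dz": 0.0007,"wx": 0,"wy": 0,"wz": 0,"gripper": 1},
    {"dx": 0.015,"dy": 0,"dz": 0.0007,"wx": 0,"wy": 0,"wz": 0,"gripper": 1},
    {"dx": 0.015,"dy": 0,"dz": 0.0007,"wx": 0,"wy": 0,"wz": 0,"gripper": 1}
  ]
}}

```text
clock: 6.35
position: [501.8, 114.1, 99.4]
ee_rot: [-0.499, 0.502, 0.497, 0.502]
contact_force: [-0.7, 0.7, 0.4]
gripper_width: -0.3
```

```bash
python3 go.py 501.9 114.1 94|tail -2
```

```text
pos [501.8 114.1  99.4] axes [[0.001, -1.0, 0.008], [-0.002, 0.008, 1.0], [-1.0, -0.001, -0.002]]
shift m [ 0.0054 -0.0001 -0.    ] clock 6.35 F [-0.67  0.7   0.35] j [ 0.54  0.34 -0.44  0.   -0.79 -0.55] -0.3159824076048641
```

>>> {"method": "arm_command", "body": {
  "rows": [
    {"dx": 0.001,"dy": 0,"dz": 0,"wx": 0,"wy": 0,"wz": 0,"gripper": 1},
    {"dx": 0.002,"dy": 0,"dz": 0,"wx": 0,"wy": 0,"wz": 0,"gripper": 1},
    {"dx": 0.003,"dy": 0,"dz": 0,"wx": 0,"wy": 0,"wz": 0,"gripper": 1},
    {"dx": 0.004,"dy": 0,"dz": 0,"wx": 0,"wy": 0,"wz": 0,"gripper": 1},
    {"dx": 0.005,"dy": 0,"dz": 0,"wx": 0,"wy": 0,"wz": 0,"gripper": 1},
    {"dx": 0.0055,"dy": 0,"dz": 0,"wx": 0,"wy": 0,"wz": 0,"gripper": 1},
    {"dx": 0.0055,"dy": 0,"dz": 0,"wx": 0,"wy": 0,"wz": 0,"gripper": 1},
    {"dx": 0.0055,"dy": 0,"dz": 0,"wx": 0,"wy": 0,"wz": 0,"gripper": 1}
  ]
}}

```text
clock: 7.15
position: [501.6, 114.0, 93.9]
ee_rot: [-0.499, 0.502, 0.497, 0.502]
contact_force: [-2.3, 0.0, 4.7]
gripper_width: 0.2
```

```bash
python3 go.py 502.3 114.1 94|tail -2;  python3 -c "
from bench import get_image,arm
import cv2
g=get_image('side')['img'][170:270,190:290,::-1]; print(arm.read_state()['contact_force'],arm.read_state()['position'])
cv2.imwrite('pics/s6.png',cv2.resize(g,None,fx=6,fy=6,interpolation=cv2.INTER_CUBIC))"
```

```text
pos [501.6 114.   93.9] axes [[0.001, -1.0, 0.008], [-0.002, 0.008, 1.0], [-1.0, -0.001, -0.002]]
shift m [-0.0001 -0.0007  0.0001] clock 7.15 F [-2.25  0.    4.68] j [ 0.54  0.35 -0.45  0.   -0.78 -0.55] 0.20967962656749659
[-2.38481243 -0.48602801  4.84103534] [501.65262903 114.00727358  93.95341406]
```

View pics/s6.png

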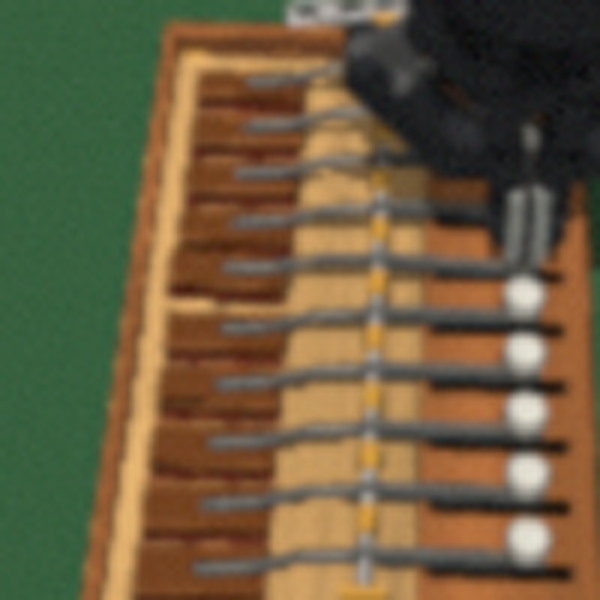

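Pallet 6 is up (around (215,270)) with Fz about 4.7 N, and the others are shut. I'll lift off and go to the ninth.

>>> {"method": "arm_command", "body": {
  "rows": [
    {"dx": -0.005,"dy": 0,"dz": 0,"wx": 0,"wy": 0,"wz": 0,"gripper": 1},
    {"dx": -0.012,"dy": 0,"dz": 0,"wx": 0,"wy": 0,"wz": 0,"gripper": 1},
    {"dx": -0.02,"dy": 0,"dz": 0,"wx": 0,"wy": 0,"wz": 0,"gripper": 1},
    {"dx": -0.02,"dy": 0,"dz": 0,"wx": 0,"wy": 0,"wz": 0,"gripper": 1},
    {"dx": -0.02,"dy": -0.0005,"dz": -0.025,"wx": 0,"wy": 0,"wz": 0,"gripper": 1},
    {"dx": -0.02,"dy": -0.0005,"dz": -0.05,"wx": 0,"wy": 0,"wz": 0,"gripper": 1},
    {"dx": -0.02,"dy": -0.0005,"dz": -0.072,"wx": 0,"wy": 0,"wz": 0,"gripper": 1},
    {"dx": -0.02,"dy": -0.0005,"dz": -0.072,"wx": 0,"wy": 0,"wz": 0,"gripper": 1}
  ]
}}

```text
clock: 8.0
position: [501.0, 40.2, 113.9]
ee_rot: [-0.498, 0.503, 0.497, 0.502]
contact_force: [0.1, 0.3, -0.1]
gripper_width: 0.1
```

```bash
python3 -c "
from bench import get_image,arm
import cv2
g=get_image('side')['img'][160:260,190:290,::-1]
cv2.imwrite('pics/s7.png',cv2.resize(g,None,fx=6,fy=6,interpolation=cv2.INTER_CUBIC))";python3 go.py 501.4 42.1 99
```

```text
1 turn [1.798e+02 9.000e-02 1.900e-01]
-1 turn [-0.2  -0.12  0.06]
pos [501.5  41.2 114. ] axes [[0.001, -1.0, 0.01], [-0.002, 0.01, 1.0], [-1.0, -0.001, -0.002]]
shift m [0.015  0.0001 0.0009] clock 8.05 F [-0.45  0.72 -0.43] j [ 0.41  0.3  -0.45  0.   -0.82 -0.42] -0.0799195593576282
```

View pics/s7.png

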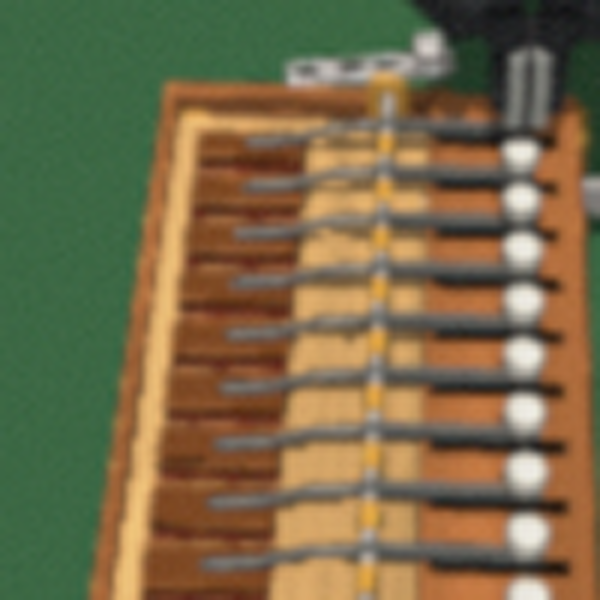

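All the pallets are shut. Buttons 1 to 9 run from y=595 up to 153 in the crop, and the tip is over the ninth.

>>> {"method": "arm_command", "body": {
  "rows": [
    {"dx": 0.006,"dy": 0,"dz": 0.0007,"wx": 0,"wy": 0,"wz": 0,"gripper": 1},
    {"dx": 0.011,"dy": 0,"dz": 0.0007,"wx": 0,"wy": 0,"wz": 0,"gripper": 1},
    {"dx": 0.014,"dy": 0,"dz": 0.0007,"wx": 0,"wy": 0,"wz": 0,"gripper": 1},
    {"dx": 0.015,"dy": 0,"dz": 0.0007,"wx": 0,"wy": 0,"wz": 0,"gripper": 1},
    {"dx": 0.015,"dy": 0,"dz": 0.0007,"wx": 0,"wy": 0,"wz": 0,"gripper": 1},
    {"dx": 0.015,"dy": 0,"dz": 0.0007,"wx": 0,"wy": 0,"wz": 0,"gripper": 1},
    {"dx": 0.015,"dy": 0,"dz": 0.0007,"wx": 0,"wy": 0,"wz": 0,"gripper": 1},
    {"dx": 0.015,"dy": 0,"dz": 0.0007,"wx": 0,"wy": 0,"wz": 0,"gripper": 1}
  ]
}}

```text
clock: 8.85
position: [501.6, 41.9, 99.2]
ee_rot: [-0.498, 0.503, 0.497, 0.502]
contact_force: [-0.1, 0.4, 0.9]
gripper_width: -0.1
```

```bash
python3 go.py 501.4 42.1 94|tail -2
```

```text
pos [501.6  41.9  99.2] axes [[0.001, -1.0, 0.01], [-0.002, 0.01, 1.0], [-1.0, -0.001, -0.002]]
shift m [0.0052 0.0002 0.0002] clock 8.85 F [-0.05  0.4   0.88] j [ 0.41  0.32 -0.47  0.   -0.78 -0.42] -0.11898000487977745
```

>>> {"method": "arm_command", "body": {
  "rows": [
    {"dx": 0.001,"dy": 0,"dz": 0,"wx": 0,"wy": 0,"wz": 0,"gripper": 1},
    {"dx": 0.002,"dy": 0,"dz": 0,"wx": 0,"wy": 0,"wz": 0,"gripper": 1},
    {"dx": 0.003,"dy": 0,"dz": 0,"wx": 0,"wy": 0,"wz": 0,"gripper": 1},
    {"dx": 0.004,"dy": 0,"dz": 0,"wx": 0,"wy": 0,"wz": 0,"gripper": 1},
    {"dx": 0.005,"dy": 0,"dz": 0,"wx": 0,"wy": 0,"wz": 0,"gripper": 1},
    {"dx": 0.0053,"dy": 0,"dz": 0,"wx": 0,"wy": 0,"wz": 0,"gripper": 1},
    {"dx": 0.0053,"dy": 0,"dz": 0,"wx": 0,"wy": 0,"wz": 0,"gripper": 1},
    {"dx": 0.0053,"dy": 0,"dz": 0,"wx": 0,"wy": 0,"wz": 0,"gripper": 1}
  ]
}}

```text
clock: 9.65
position: [501.3, 41.8, 94.0]
ee_rot: [-0.498, 0.503, 0.497, 0.502]
contact_force: [-3.0, 0.7, 4.8]
gripper_width: 0.1
```

```bash
python3 go.py 502.3 42.1 94|tail -2;  python3 -c "
from bench import get_image,arm
import cv2
g=get_image('side')['img'][160:260,190:290,::-1]; print(arm.read_state()['contact_force'],arm.read_state()['position'])
cv2.imwrite('pics/s8.png',cv2.resize(g,None,fx=6,fy=6,interpolation=cv2.INTER_CUBIC))"
```

```text
pos [501.3  41.8  94. ] axes [[0.001, -1.0, 0.01], [-0.002, 0.01, 1.0], [-1.0, -0.001, -0.002]]
shift m [-0.     -0.0009  0.0003] clock 9.65 F [-3.01  0.68  4.75] j [ 0.41  0.33 -0.47  0.   -0.77 -0.42] 0.13772457642130242
[-3.40953258  0.99895925  3.88860328] [501.35193595  41.81395581  93.95255453]
```

View pics/s8.png

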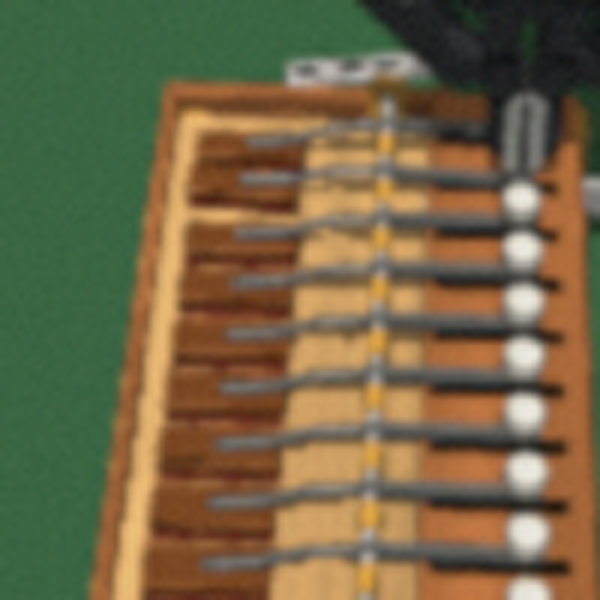

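Pallet 9 is up (around (240,180)) with about 4.5 N. Now I retreat straight up.

>>> {"method": "arm_command", "body": {
  "rows": [
    {"dx": -0.005,"dy": 0,"dz": 0,"wx": 0,"wy": 0,"wz": 0,"gripper": 1},
    {"dx": -0.012,"dy": 0,"dz": 0,"wx": 0,"wy": 0,"wz": 0,"gripper": 1},
    {"dx": -0.025,"dy": 0,"dz": 0,"wx": 0,"wy": 0,"wz": 0,"gripper": 1},
    {"dx": -0.05,"dy": 0,"dz": 0,"wx": 0,"wy": 0,"wz": 0,"gripper": 1},
    {"dx": -0.08,"dy": 0,"dz": 0,"wx": 0,"wy": 0,"wz": 0,"gripper": 1},
    {"dx": -0.11,"dy": 0,"dz": 0,"wx": 0,"wy": 0,"wz": 0,"gripper": 1},
    {"dx": -0.12,"dy": 0,"dz": 0,"wx": 0,"wy": 0,"wz": 0,"gripper": 1},
    {"dx": -0.12,"dy": 0,"dz": 0,"wx": 0,"wy": 0,"wz": 0,"gripper": 1}
  ]
}}

```text
clock: 10.5
position: [502.2, 42.4, 215.6]
ee_rot: [-0.499, 0.501, 0.496, 0.504]
contact_force: [-0.2, 0.1, -0.2]
gripper_width: 0.3
```

```bash
python3 -c "
from bench import get_image,arm
import cv2,numpy as np
a=get_image('side')['img'][:,:,::-1];t=get_image('top')['img'][:,:,::-1]; print(arm.read_state()['contact_force'],arm.read_state()['position'],arm.read_state()['clock'])
f=lambda i:cv2.resize(i,(600,600),interpolation=cv2.INTER_CUBIC)
cv2.imwrite('pics/s9.png',f(a[160:310,190:340])); cv2.imwrite('pics/t9.png',cv2.resize(t[100:250,130:330],None,fx=4,fy=4))"
```

```text
[ 0.52391582 -1.40023767  0.90608757] [500.57874977  41.98047149 212.90872364] 10.6
```

View pics/s9.png

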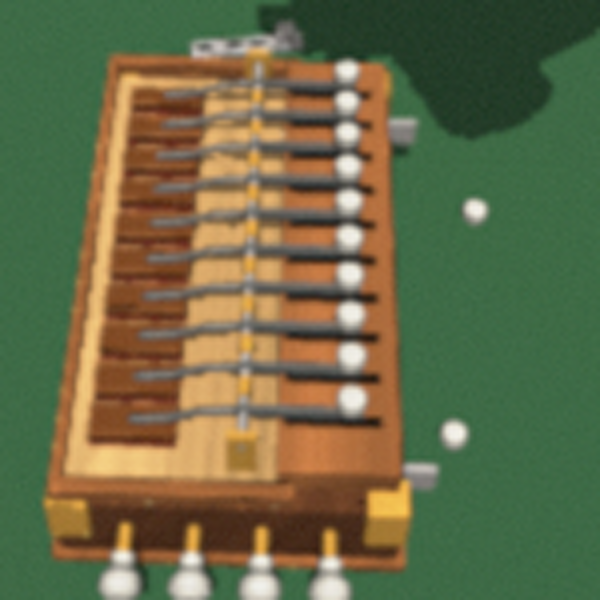

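View pics/t9.png

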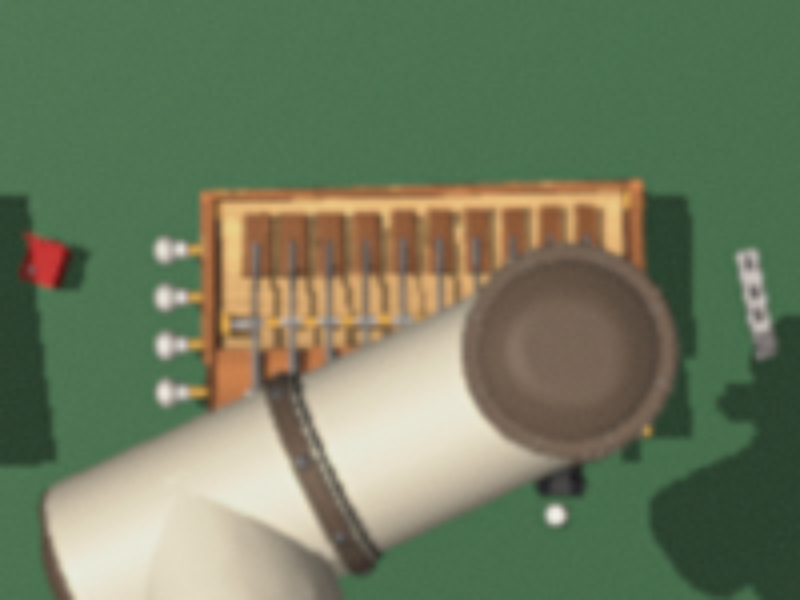

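All the pallets are shut, and the casing corners at (203,190) and (643,180), the guard at (45,262) and the slide are at the same pixels as at the start. The hand is at about 213 mm, clear of everything.

```bash
python3 -c "
from bench import arm
print(arm.job_done())"
```

```text
the job is handed in; nothing more can be done
None
```

I pressed the third, sixth and ninth buttons from the stop-knob end in that order, straight down with the shut fingertips. Then I raised the hand to about 213 mm and handed the job in at about 10.6 s.

- **Each press:** I took the fingertips down to about 94 mm, roughly 4 mm below the buttons' rest height. The vertical force read 3.8–4.8 N, and there was a sideways reading of 2–3.5 N each time. The picture showed only that button's pallet raised, though the hand hid a few levers and buttons each time.
- **Between presses:** the pallets showed shut again in the pictures before I went down on the next button.
- **Last check:** all ten pallets were shut. The treble end, corner guard, coupler slide and spare buttons showed no visible shift from the first pictures; I compared them by eye. The hand was touching nothing. The force reading was under about 1.5 N, which I take as the arm settling.
- **Disagreements:** the first move call was refused because rows without all seven fields were not accepted, so nothing moved. The two cameras differed by about 1 mm on the button positions, so I used the joint fit. Position readings taken just after a move were off by 1–3 mm until the arm settled.

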